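# Vent the bearing, couple the grease head onto its slanted nipple and hold it open

### The job

Grease the bearing: first take the thin vent pin from the tool rest and put it all the way down into the relief opening in the bearing's boss, and leave it there. Then take the grease coupler, press it squarely onto the bearing's slanted nipple until it snaps over the head, and go on pressing it fully home, down onto the hexagon, against its inner spring. The job finishes while you are still gripping the coupler and holding it pressed home; leave the other things on the bench where they are.

Things in the scene. Friction and masses are not known exactly. Their poses are not given: they have to be found in the camera images.
- bearing: fixed grey bearing housing; origin on the bench under it, z up. Foot 64 x 160 x 18 mm (y -85 to +75), round housing 72 mm across, axis along x at y +5, z 40, top z 76, steel shaft stubs along x (to +-42 mm). At the -y end a square boss 32 x 32 mm, top 48 mm above the bench, holds the relief opening; the grease nipple on the round housing leans toward +y
- relief_mouth (a point): centre of the mouth of the relief opening, in the top of the boss (at x 0, y -66, z +48 mm of the bearing): a vertical blind hole 8.5 mm across and 25 mm deep, with flat floor
- nipple: fixed steel button-head grease nipple leaning 25 deg from vertical toward the bearing's +y. Origin: centre of the top face of its hexagon (25 mm, the seat for the coupler's rim); z points out along the nipple. Above the seat: neck 10 mm across to 10.5 mm, flaring to the head, 16 mm across from 13 to 15 mm, then a cone to a flat tip 8 mm across at 21 mm
- tool_rest: fixed aluminium block 60 x 150 x 30 mm, origin under its centre on the bench, with two blind wells 22 mm deep in its top, floors 8 mm above the bench: the coupler's (34.5 mm across) at y +40 mm, the pin's (8.5 mm across) at y -42 mm
- coupler: steel grease coupler 111 mm long, 0.26 kg, upright, mouth down, in the wide well. Origin: centre of its mouth rim, z toward the grip. Head 30 mm across to z 40 with 19 mm bore; waist 22 mm to z 59; square grip 24 x 24 mm (faces across x and y) z 59 to 105; knob to 111. Any turn about its axis. Jaws ride over the nipple head 13 to 9 mm before home (8 to 15 N), then snap in, 5 mm before home
- piston (a joint): travel (m) of the coupler's inner sprung piston: 0 at rest; touched by the nipple 10 mm before home; about 0.005 when snapped on but not pressed; 0.010 pressed fully home. 0.8 N per mm plus 2 N preload, so holding home takes about 10 N; let go, the coupler stays on but springs back about 5 mm
- vent_pin: steel vent pin 80 mm long, 0.05 kg, standing upright in the narrow well of the tool rest. Origin at the centre of its lower tip, z up along it. Shaft 6 mm across with a tapered foot, z 0 to 43 mm; collar 13 mm across, z 43 to 46 mm; square grip 14 x 14 mm (faces across x and y), z 46 to 80 mm. All the way in, its foot rests on the floor of the relief opening, 25 mm down
- sanding_block: bystander: cork sanding block 45 x 90 x 30 mm lying on the bench at its near left corner, origin under its centre
- awl: bystander: scratch awl with wooden handle, 153 mm long, lying on the bench along its right edge, origin under its centre
- brass_weight: bystander: round brass knob weight 48 mm across, 62 mm high, on the wooden board (board top 50 mm above the bench), origin under its centre
- thread_spool: bystander: spool of dark thread 44 mm across, 56 mm high, at the far end of the bench, origin under its centre

How it is judged (in metres and radians):
On the way, in this order (a step that is already met when the one before it is completed fails the run):
1. the vent pin is all the way down in the relief opening (z of vent_pin in the frame of relief_mouth below -0.021 m and horizontal distance between vent_pin and relief_mouth below 0.005 m and angle between vent_pin's own z axis and vertical below 0.2 rad and contact force between the fingers and vent_pin below 0.1 N), for 0.2 s.
2. the coupler has snapped squarely over the nipple's head (z of coupler in the frame of nipple below 0.0055 m and distance between coupler and nipple below 0.007 m and angle between the z axis of coupler and the z axis of nipple, either way round below 0.13 rad), for 0.2 s.
At the end, for the whole second after the job is handed in: The gripper still holds the coupler pressed on the nipple: rim within 2 mm of the hexagon and 4 mm of its centre, square within 0.13 rad, piston in by over 8 mm, over 5 N between coupler and nipple; the vent pin stays at least 21 mm deep in the relief opening, upright, bystanders within 3 cm (z of coupler in the frame of nipple below 0.002 m and distance between coupler and nipple below 0.004 m and angle between the z axis of coupler and the z axis of nipple, either way round below 0.13 rad and value of joint piston above 0.008 m and contact force between coupler and nipple above 5 N and contact force between the fingers and coupler above 2 N and linear speed of coupler below 0.02 m/s and z of vent_pin in the frame of relief_mouth below -0.021 m and horizontal distance between vent_pin and relief_mouth below 0.005 m and angle between vent_pin's own z axis and vertical below 0.2 rad); the arm keeps its last pose, push and grip.
It fails at once if a bystander is pushed more than 3 cm (distance of any of sanding_block, awl, brass_weight, thread_spool from where it was at the start of the episode above 0.03 m).
It also fails if it takes over 64 s, if anything falls off the work surface, if the arm or the gripper's body presses on something with over 40 N, if the wrist force passes 120 N, or if a joint passes its speed limit or range.

### The arm

A 6-joint arm with a two-finger parallel gripper is mounted at the origin on a cart in front of the work surface, level with it; the furniture and walls round the work are solid. World frame = base frame: x ahead of the robot, y to its left, z up, the work surface at z = 0. Lengths are in m, angles in degrees, forces in N, time in s.
With the tool pointing down it reaches from about 0.35 to 0.875 m from the base axis. Payload 4.2 kg.
Tool frame: the origin (TCP) lies midway between the tips of the shut fingers; the grasp point (between the pads) lies 19 mm behind it; z points along the fingers, y is the line along which they close (so a half turn about z gives the same grasp; the last joint's range is limited). The gripper opens to 87 mm and grips with 3 to 60 N. Pads are 19 mm wide; open, the fingers measure 117 mm over their backs; the gripper's body (75 mm by 190 mm) begins 51 mm behind the grasp point.
Start: joints at [82.311, 22.042, 0.453, 0, -68.411, -14.817], TCP at [0.239, 0.577, 0.223] pointing down, gripper open.
Joint ranges: [-179.83, 179.83], [-69.29, 118.12], [-61.27, 80.66], [-181.25, 117.63], [-171.15, -9.14], [-177.46, 177.46]. Speed limits (degrees/s): [159.86, 159.86, 180, 180, 180, 180].

### API

Orientations are given as [roll, pitch, yaw] about the fixed x, y, z axes, in that order (R = Rz(yaw) Ry(pitch) Rx(roll)).
In Python, from workcell import env gives the robot as it stands. The module is installed in compiled form; this text tells all that it offers. Calls block until the motion is done:
- env.goto(position, orientation): joint-space move of the TCP to a pose.
- env.move_straight(position, rotation=None, rate=0.15, force_limit=None): straight line of the TCP; rotation=None keeps the orientation; rate is the mean speed in m/s. With force_limit (N) it stops when the force on the tool has changed by that much, and returns True; else False.
- env.set_joints(angles): joint-space move.
- env.gripper_to(opening, grasp_force=None): opening from 0.0 (shut) to 1.0 (fully open); grasp_force is the grip in N (None keeps the last); returns when the fingers have stopped.
- env.dwell(seconds).
- env.inverse_kinematics(position, orientation): joint angles nearest the present ones, or None.
- env.read_state(): the state.
- env.grab_frame(name): name is "scene" or "top"; returns a dict with "image" (384x512x3 uint8, blue, green, red), "fx", "fy", "cx", "cy" (pixels), "D" ([k1, k2, p1, p2, k3] as OpenCV has them; the pictures are not rectified), "position" and "orientation" of the camera in the world. Camera axes: x right, y up, looking along -z (the intrinsics and any distortion apply to the point x, -y, -z); pixel columns grow to the right and rows downward; lengths in m; the calibration is good to about 2 mm. A picture is of the moment at which its call begins. There is no depth.
A pose or a line that the arm cannot do raises env.Unreachable and nothing moves.
- env.close_job(): hands the job in; it is judged then, once.
Trained networks look in a picture, given as the dict that the camera call returned (one of the last four; its "shot" number tells which), for a name from the list of things; names that differ only in an ending like _2 or _b are one class to them, and where a whole thing is asked for, a point or a joint stands for the part that bears it (a point fixed in the world has none). Each returns a list of dicts, best first, with "score" (0 to 1); they miss things now and then, are a little off and sometimes report something else, mostly with a low value. They report only what shows in the picture. A call takes as long as a camera call.
- env.search_frame(picture, thing): "xyz" ([x, y, z] in m, in world coordinates, good to about 4 mm: the middle of the surface that is visible of it).
- env.trace(picture, thing): "mask" (384x512 bool, what is visible of it).
The state is a dict: "clock": time; "joint_positions": joint angles; "qvel": joint speeds; "joint_torque": joint torques, N m; "position": TCP position; "tool_rot": TCP orientation; "force": force on the tool from outside, world axes, zero at the start; "wrist_torque": the same for the moment, N m; "opening": opening from 0.0 (shut) to 1.0 (fully open); "finger_force": force on a finger pad.
Only numpy, scipy, OpenCV 4.12 (cv2) and the standard library are available. Lean on these libraries where they do the work, as an engineer would, in place of code of your own. Each camera call takes 0.05 s, during which the arm holds its last target. There are 200 camera calls.

## Working session

There is one attempt and no reset: what is moved stays moved. The work goes in short steps, each a Python script; the robot and the scene stay as the last script left them, time stands still between calls to the robot, and variables do not carry over. Pictures are saved under pics/ and viewed, at most 10 in all, crops included, and the job is handed in when it is done.

```bash
mkdir -p pics; python3 - <<'E'
from workcell import env
import cv2,numpy as np
for n in("scene","top"):
    f=env.grab_frame(n); cv2.imwrite(f"pics/{n}0.png",f["image"])
    print(n,{k:f[k] for k in f if k!="image"})
    for t in("bearing","nipple","relief_mouth","tool_rest","coupler","vent_pin","sanding_block","awl","brass_weight","thread_spool"):
        try:
            for r in env.search_frame(f,t)[:2]: print(t,np.round(r["xyz"],4),round(r["score"],2))
        except Exception as e: print(t,e)
print(env.read_state())
E
```

```text
scene {'fx': 386.5385981168225, 'fy': 386.5385981168225, 'cx': 257.4338384099584, 'cy': 194.90774282826243, 'D': array([-0.13437706,  0.        ,  0.        ,  0.        ,  0.        ]), 'position': array([ 0.13162211, -0.78114775,  0.7785896 ]), 'orientation': array([ 50.37675411,   0.28155463, -26.0501479 ]), 'shot': 1}
bearing [0.4916 0.0866 0.0479] 0.75
nipple [0.5105 0.133  0.0876] 0.43
relief_mouth [0.4961 0.0843 0.0454] 0.62
tool_rest [ 0.6449 -0.1101  0.0274] 0.77
tool_rest [ 0.3254 -0.1972  0.0882] 0.73
coupler [ 0.6283 -0.0641  0.0803] 0.58
coupler [0.5116 0.1335 0.087 ] 0.42
vent_pin [0.3004 0.2703 0.0242] 0.61
sanding_block [0.3005 0.269  0.025 ] 0.68
awl [ 0.358  -0.3111  0.0196] 0.7
brass_weight [ 0.3264 -0.1966  0.0895] 0.77
thread_spool [0.7424 0.0752 0.0442] 0.53
top {'fx': 450.1289143488744, 'fy': 450.1289143488744, 'cx': 248.85161375274362, 'cy': 195.33643788443382, 'D': array([-0.07304686,  0.        ,  0.        ,  0.        ,  0.        ]), 'position': array([ 0.26973468, -0.01276857,  1.32477086]), 'orientation': array([ 1.20378876e+01, -4.12555021e-03, -9.2187
[... 518 characters left out ...]
0555] 0.64
{'clock': 1.1, 'joint_positions': array([ 8.23104231e+01,  2.20413127e+01,  4.52235766e-01, -7.16335757e-04,
       -6.84131045e+01, -1.48141488e+01]), 'qvel': array([-0.00835806,  0.06409897,  0.02591315, -0.05174493,  0.01405513,
        0.00689689]), 'joint_torque': array([ 3.95111729e-04, -3.90481102e+01,  1.87621915e+01,  4.22404334e+00,
        1.54752389e-02, -2.63190975e-05]), 'position': array([0.23920364, 0.57737493, 0.22254942]), 'tool_rot': array([ 1.79997721e+02,  8.61985544e-05, -2.25039893e+01]), 'force': array([-0.4654948 , -0.13463656, -0.35828172]), 'wrist_torque': array([-0.00069967,  0.04512214,  0.03289823]), 'finger_force': 0.0, 'opening': 0.9988768768911728}
```

```bash
python3 - <<'E'
import cv2
a=cv2.imread("pics/top0.png");b=cv2.imread("pics/scene0.png")
cv2.imwrite("pics/top0c.png",cv2.resize(a[30:230,150:350],None,fx=3,fy=3,interpolation=cv2.INTER_CUBIC))
cv2.imwrite("pics/scene0c.png",cv2.resize(b[60:260,180:446],None,fx=3,fy=3,interpolation=cv2.INTER_CUBIC))
E
```

```text
(no output)
```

View pics/top0c.png

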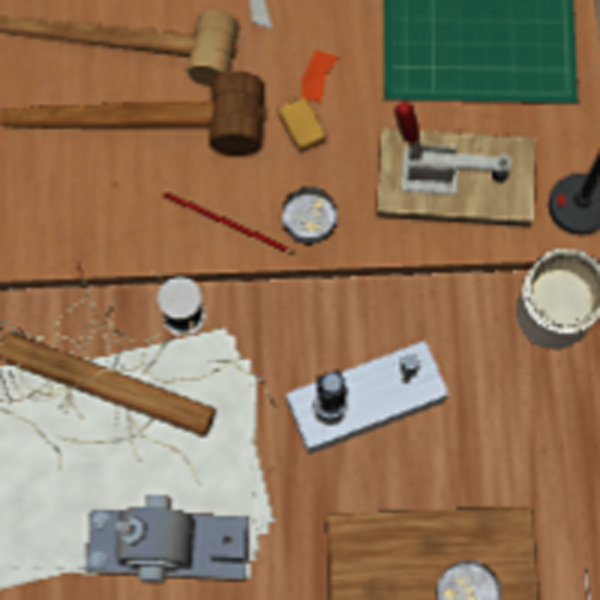

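View pics/scene0c.png

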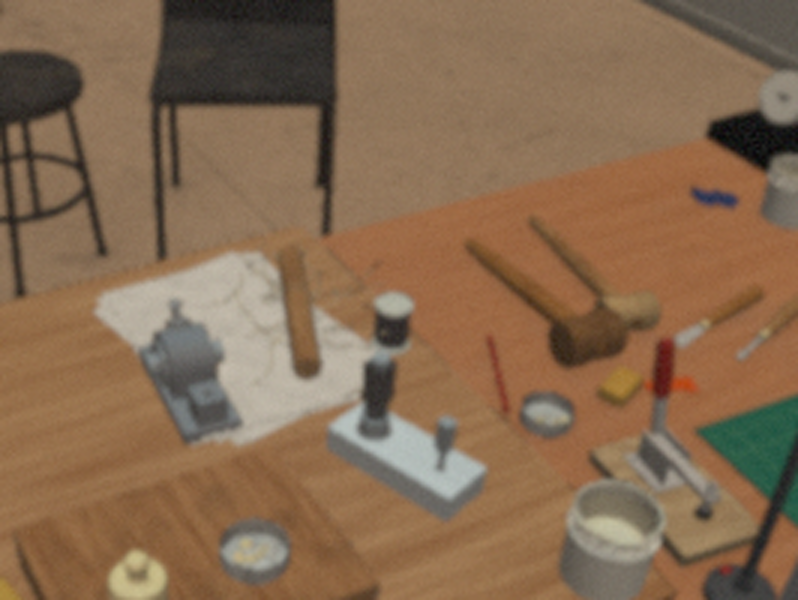

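View pics/scene0.png

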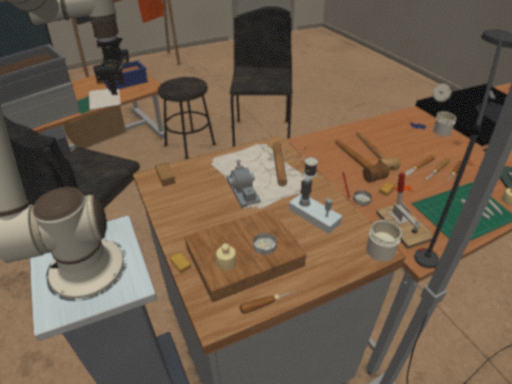

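```bash
cat > vis.py <<'E'
import cv2,numpy as np
from scipy.spatial.transform import Rotation as Rn
from scipy.optimize import minimize
S=4
def proj(f,P):
    R=Rn.from_euler('xyz',f["orientation"],degrees=True).as_matrix()
    c=(np.asarray(P)-f["position"])@R; c=c*[1,-1,-1]
    K=np.array([[f["fx"],0,f["cx"]],[0,f["fy"],f["cy"]],[0,0,1]])
    return cv2.projectPoints(c,np.zeros(3),np.zeros(3),K,f["D"])[0][:,0]
def box(x0,x1,y0,y1,z0,z1): return np.array([[x,y,z] for x in(x0,x1) for y in(y0,y1) for z in(z0,z1)],float)
A=np.linspace(0,2*np.pi,24,endpoint=False)
def frus(p,d,t0,t1,r0,r1):
    d=np.array(d,float);u=np.cross(d,[.3,.7,.2]);u/=np.linalg.norm(u);v=np.cross(d,u)
    ring=np.outer(np.cos(A),u)+np.outer(np.sin(A),v)
    return np.vstack([np.array(p)+t0*d+r0*ring,np.array(p)+t1*d+r1*ring])
def render(f,parts,pose):
    m=np.zeros((384*S,512*S),np.uint8); c,s=np.cos(pose[2]),np.sin(pose[2])
    R=np.array([[c,-s,0],[s,c,0],[0,0,1]])
    for q in parts:
        p=proj(f,q/1000@R.T+[pose[0],pose[1],0])
        h=cv2.convexHull((((p+.5)*S-.5)*16).astype(np.int32))
        cv2.fillConvexPoly(m,h,1,shift=4)
    return m
def rest(p=None):
    L=[box(-30,30,-75,75,0,30)]
    for a,b,r in((30,48,15),(48,67,11),(113,119,8)): L.append(frus([0,40,0],[0,0,1],a,b,r,r))
    L.append(box(-12,12,28,52,67,113))
    L+=[frus([0,-42,0],[0,0,1],30,51,3,3),frus([0,-42,0],[0,0,1],51,54,6.5,6.5),box(-7,7,-49,-35,54,88)]
    return L
def bearing(h):
    d=[0,np.sin(np.radians(25)),np.cos(np.radians(25))];o=[0,5,40]
    L=[box(-32,32,-85,75,0,18),box(-16,16,-82,-50,0,48),frus(o,[1,0,0],-42,42,9,9)]
    L+=[frus(o,[1,0,0],-26,26,36,36)] 
    s=36+h
    L+=[frus(o,d,30,s,12.5,12.5),frus(o,d,s,s+10.5,5,5),frus(o,d,s+10.5,s+13,5,8),frus(o,d,s+13,s+15,8,8),frus(o,d,s+15,s+21,8,4)]
    return L
def big(m): return (cv2.resize(m.astype(np.float32),None,fx=S,fy=S,interpolation=cv2.INTER_LINEAR)>.5).astype(np.uint8)
def fit(fs,ms,build,x0,steps):
    M=[big(m) for m in ms]
    def cost(x): return sum(np.mean(render(f,build(x[3:]),x)!=m)*1e3 for f,m in zip(fs,M))
    sim=np.vstack([x0]+[np.array(x0)+np.eye(len(x0))[i]*steps[i] for i in range(len(x0))])
    r=minimize(cost,x0,method="Nelder-Mead",options=dict(initial_simplex=sim,xatol=1e-4,fatol=1e-4,maxiter=250))
    return r.x,r.fun,sum(m.mean() for m in M)*1e3
E
cat > m1.py <<'E'
from workcell import env
from vis import *
fs=[env.grab_frame(n) for n in("scene","top")]
def um(f,names,c):
    m=np.zeros((384,512),bool)
    for n in names:
        for r in env.trace(f,n):
            p=np.argwhere(r["mask"]).mean(0)[::-1]; e=np.linalg.norm(p-proj(f,[c])[0])
            if e<25: m|=r["mask"]
            print(n,round(r["score"],2),r["mask"].sum(),p.round(),"use" if e<25 else "-")
    return m
mr=[um(f,("tool_rest","coupler","vent_pin"),[.643,-.1,.05]) for f in fs]
mb=[um(f,("bearing","nipple"),[.5,.1,.05]) for f in fs]
np.savez("masks.npz",mr=mr,mb=mb)
import pickle;pickle.dump(fs,open("fs.pkl","wb"))
br=lambda p:rest(); bb=lambda p:bearing(p[0]*1000)
for sel in([0,1],[0],[1]):
    g=lambda L:[L[i] for i in sel]
    print(sel,"rest",*fit(g(fs),g(mr),br,[.643,-.1,.35],[.01,.01,.1]))
    print(sel,"bearing",*fit(g(fs),g(mb),bb,[.5,.11,-.03],[.01,.01,.1]) if 0 else fit(g(fs),g(mb),bb,[.5,.11,-.03,.008],[.01,.01,.1,.004]))
E
python3 m1.py
```

```text
tool_rest 0.77 1054 [316. 213.] use
tool_rest 0.52 934 [243. 185.] -
coupler 0.79 307 [306. 191.] use
vent_pin 0.41 77 [328. 205.] use
tool_rest 0.89 900 [273. 162.] use
tool_rest 0.69 519 [144. 283.] -
coupler 0.59 157 [259. 163.] use
vent_pin 0.37 24 [286. 151.] use
bearing 0.67 943 [243. 185.] use
bearing 0.27 83 [328. 205.] -
nipple 0.62 84 [238. 164.] use
bearing 0.74 1266 [205. 211.] use
nipple 0.57 67 [193. 206.] use
[0, 1] rest [ 0.64931651 -0.09674714  0.34480757] 0.8227030436197917 12.584050496419271
[0, 1] bearing [ 0.50798844  0.11267735 -0.07434735  0.0110049 ] 0.9339650472005208 11.349995930989584
[0] rest [ 0.65005994 -0.09668714  0.3467788 ] 0.39005279541015625 7.109324137369792
[0] bearing [ 0.51052317  0.11684054 -0.09381827  0.00769899] 0.34173329671223956 4.912058512369792
[1] rest [ 0.64827896 -0.09558958  0.34762745] 0.34554799397786456 5.4747263590494795
[1] bearing [ 0.5065235   0.1122861  -0.07661549  0.00844298] 0.37606557210286456 6.437937418619792
```

```bash
cat > m2.py <<'E'
from vis import *
import pickle
fs=pickle.load(open("fs.pkl","rb"));z=np.load("masks.npz")
def bb(p):
    L=bearing(p[0]*1000);L[3]=frus([0,5,40],[1,0,0],-p[1]*1000,p[1]*1000,36,36);L[2]=frus([0,5,40],[1,0,0],-42,42,p[2]*1000,p[2]*1000);return L
for sel in([0,1],[0],[1]):
    g=lambda L:[L[i] for i in sel]
    x,*c=fit(g(fs),g(z["mb"]),bb,[.508,.113,-.08,.008,.022,.01],[.01,.01,.1,.004,.005,.004]);print(sel,x.round(4),c)
    if len(sel)==2: X=x
xr=[.6493,-.0967,.346]
out=[]
for f,(cx,cy) in zip(fs,((280,190),(240,185))):
    im=cv2.resize(f["image"],None,fx=S,fy=S,interpolation=cv2.INTER_CUBIC)
    for L,x in((rest(),xr),(bb(X[3:]),X)):
        for q in L:
            m=render(f,[q],x);cs,_=cv2.findContours(m,0,1);cv2.drawContours(im,cs,-1,(0,0,255),1)
    out.append(im[(cy-50)*S:(cy+50)*S,(cx-75)*S:(cx+75)*S] if 0 else im[(cy-45)*S:(cy+45)*S,(cx-75)*S:(cx+75)*S])
o=np.vstack(out);print(o.shape);cv2.imwrite("pics/ov.png",cv2.resize(o,None,fx=.83,fy=.83))
E
python3 m2.py
```

```text
[0, 1] [ 0.5078  0.1129 -0.0858  0.0102  0.0247  0.0138] [np.float64(0.8398691813151041), np.float64(11.349995930989584)]
[0] [ 0.5103  0.1167 -0.0869  0.0082  0.0243  0.0124] [np.float64(0.33028920491536456), np.float64(4.912058512369792)]
[1] [ 0.507   0.1125 -0.084   0.0087  0.0245  0.013 ] [np.float64(0.3096262613932292), np.float64(6.437937418619792)]
(720, 600, 3)
```

View pics/ov.png

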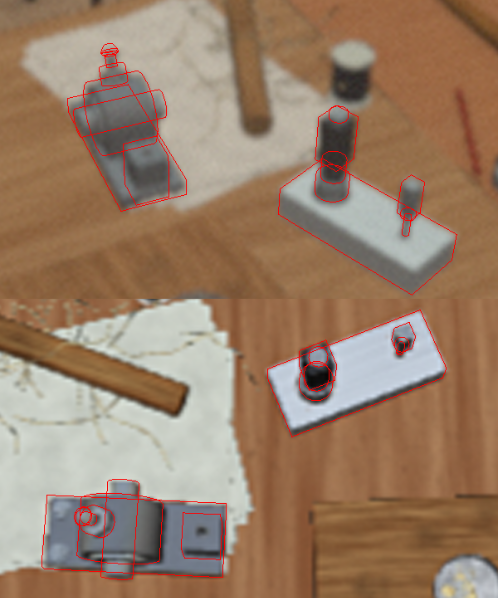

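```bash
python3 - <<'E'
import pickle,cv2,numpy as np
fs=pickle.load(open("fs.pkl","rb"))
o=[cv2.resize(fs[0]["image"][155:210,220:270],None,fx=8,fy=8,interpolation=cv2.INTER_CUBIC),cv2.resize(fs[1]["image"][190:230,175:237],None,fx=12,fy=12,interpolation=cv2.INTER_CUBIC)]
a,b=o
b=cv2.resize(fs[1]["image"][190:228,176:236],None,fx=6.6,fy=6.6,interpolation=cv2.INTER_CUBIC)
c=np.zeros((440,800,3),np.uint8);c[:,:400]=a;c[:b.shape[0],402:402+b.shape[1]]=b[:,:398]
cv2.imwrite("pics/bz.png",c)
E
```

```text
(no output)
```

View pics/bz.png

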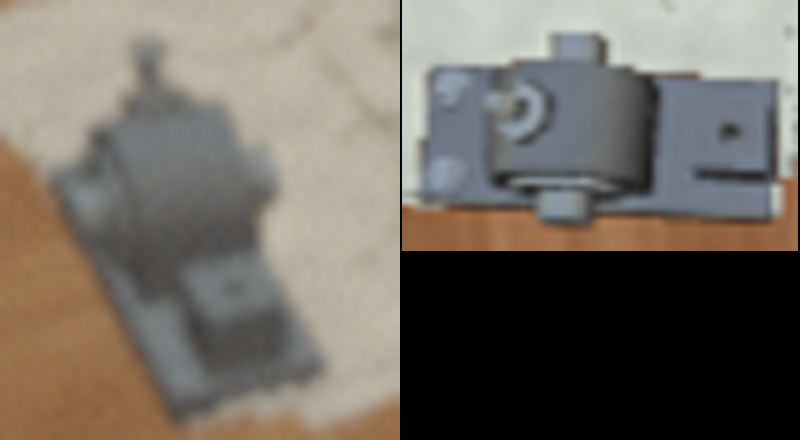

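```bash
cat > m3.py <<'E'
from vis import *
import pickle
from scipy.optimize import least_squares
fs=pickle.load(open("fs.pkl","rb"))
d=np.array([0,np.sin(np.radians(25)),np.cos(np.radians(25))])
S0=[((237,288),(0,-66,48)),((175,422),(-32,-85,0)),((322,372),(32,-85,0)),((53,183),(-32,75,18)),((147,42),'t')]
T0=[((731,130),(0,-66,48)),((430,67),(32,75,18)),((421,201),(-32,75,18)),((778,216),(-32,-85,9)),((778,82),(32,-85,18)),((497,102),'t'),((523,109),'s')]
def pix(i,p):
    p=np.array(p,float)
    return (p+.5)/8-.5+[220,155] if i==0 else (p-[402,0]+.5)/6.6-.5+[176,190]
def res(x,sel,raw=False):
    c,s=np.cos(x[2]),np.sin(x[2]);R=np.array([[c,-s,0],[s,c,0],[0,0,1]]);o=[]
    for i in sel:
        for p,q in(S0,T0)[i]:
            if q=='t': q=np.array([0,5,40])+d*(36+x[3]*1000+20)
            elif q=='s': q=np.array([0,5,40])+d*(36+x[3]*1000)
            o.append(proj(fs[i],[np.array(q)/1000@R.T+[x[0],x[1],0]])[0]-pix(i,p))
    return np.array(o) if raw else np.ravel(o)
for sel in([0,1],[0],[1]):
    r=least_squares(res,[.508,.113,-.05,.008],args=(sel,),loss='soft_l1',x_scale=[.01,.01,.1,.01]);print(sel,r.x.round(4));print(res(r.x,sel,True).round(1).tolist())
    # mouth
    c,s=np.cos(r.x[2]),np.sin(r.x[2]);print("mouth",(r.x[0]+s*.066).round(4),(r.x[1]-c*.066).round(4))
E
python3 m3.py
```

```text
[0, 1] [ 0.5079  0.1106 -0.0768  0.0062]
[[-0.3, -0.4], [0.1, 1.3], [1.3, 2.4], [-1.2, -2.8], [-0.3, 0.1], [0.4, 0.2], [-0.4, -0.9], [-0.6, 0.1], [-0.2, 0.4], [0.7, -1.1], [0.0, -0.0], [-0.1, 0.2]]
mouth 0.5028 0.0448
[0] [ 0.5098  0.1129 -0.0915  0.0046]
[[-0.3, -1.0], [-0.1, 0.7], [1.2, 1.9], [-0.7, -3.5], [0.1, -0.0]]
mouth 0.5038 0.0472
[1] [ 0.5075  0.1104 -0.0722  0.0068]
[[0.4, 0.2], [-0.4, -0.7], [-0.4, 0.3], [-0.1, 0.4], [0.7, -1.2], [-0.0, 0.1], [-0.1, 0.3]]
mouth 0.5028 0.0445
```

```bash
python3 - <<'E'
from workcell import env
import cv2,numpy as np
P=[.6632,-.1357]; o=[180,0,-70.2]
env.goto([*P,.15],o); env.gripper_to(.55,15)
f=env.grab_frame("scene");g=env.grab_frame("top")
print(env.move_straight([*P,.060],rate=.12,force_limit=6))
env.gripper_to(0,15); s=env.read_state()
print(s["position"],s["opening"]*87,s["finger_force"],s["force"],s["clock"])
g=env.grab_frame("scene")["image"]; t=env.grab_frame("top")["image"]
cv2.imwrite("pics/g1.png",np.hstack([cv2.resize(g[150:250,260:360],(400,400)),cv2.resize(t[110:210,230:330],(400,400))]))
E
```

```text
False
[ 0.66315408 -0.13574762  0.0601091 ] 14.152964701695824 14.999905654694885 [-0.69552942  0.6058353   0.83812234] 7.225
```

View pics/g1.png

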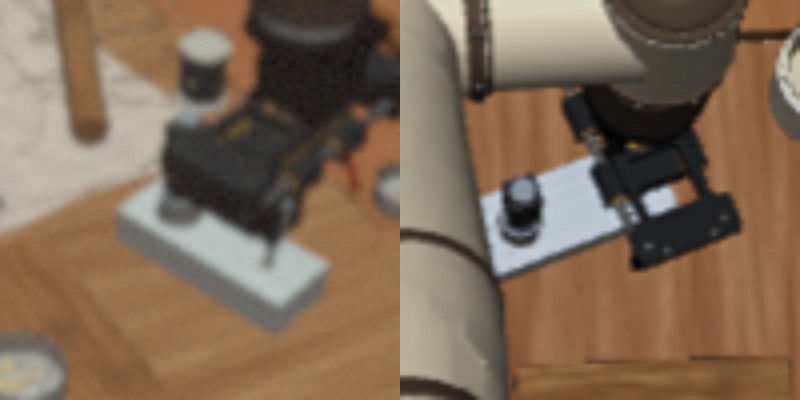

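```bash
python3 - <<'E'
from workcell import env
import cv2,numpy as np
M=[.5028,.0446]; o=[180,0,-94.3]
p=env.read_state()["position"]
env.move_straight([p[0],p[1],.20],rate=.2)
env.goto([*M,.20],o); env.move_straight([*M,.110],rate=.15)
g=env.grab_frame("scene");t=env.grab_frame("top")
import pickle;pickle.dump([g,t],open("fs2.pkl","wb"))
hit=env.move_straight([*M,.076],rate=.03,force_limit=5)
s=env.read_state(); print(hit,s["position"],s["opening"]*87,s["force"],s["clock"])
a=g["image"];b=t["image"]
h=env.grab_frame("scene")["image"]
cv2.imwrite("pics/g2.png",np.hstack([cv2.resize(a[150:215,220:285],(390,390)),cv2.resize(h[150:215,220:285],(390,390))]))
E
```

```text
False [0.50246363 0.04462112 0.07582148] 14.117591188545935 [-1.5854681   1.54781277 -0.52276093] 11.2667
```

View pics/g2.png

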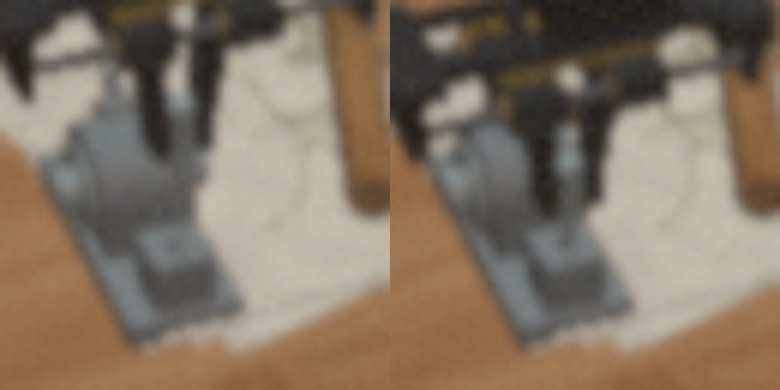

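```bash
python3 - <<'E'
from workcell import env
import cv2,numpy as np
p=env.read_state()["position"]
hit=env.move_straight([p[0],p[1],.068],rate=.03,force_limit=5)
s=env.read_state();print(hit,s["position"],s["force"])
env.gripper_to(.4); env.dwell(.3)
q=env.read_state()["position"]
env.move_straight([q[0],q[1],.20],rate=.15)
f=env.grab_frame("scene")
C=[.6354,-.0586]
env.goto([*C,.18],[180,0,-70.2]); env.gripper_to(.7,60)
print(env.move_straight([*C,.076],rate=.12,force_limit=6))
env.gripper_to(0,60); s=env.read_state()
print(s["position"],s["opening"]*87,s["finger_force"],s["force"],s["clock"])
g=env.grab_frame("scene")
cv2.imwrite("pics/g3.png",np.hstack([cv2.resize(f["image"][150:215,220:285],(390,390)),cv2.resize(g["image"][150:240,220:340],(520,390))[:,:400]]))
E
```

```text
True [0.50266641 0.04472951 0.07440887] [-1.73274123  0.08681456  4.20121324]
False
[ 0.63533742 -0.05866867  0.07602839] 23.805714398577734 59.06159450758423 [-0.3640084  -0.03644539  0.14582839] 16.7667
```

View pics/g3.png

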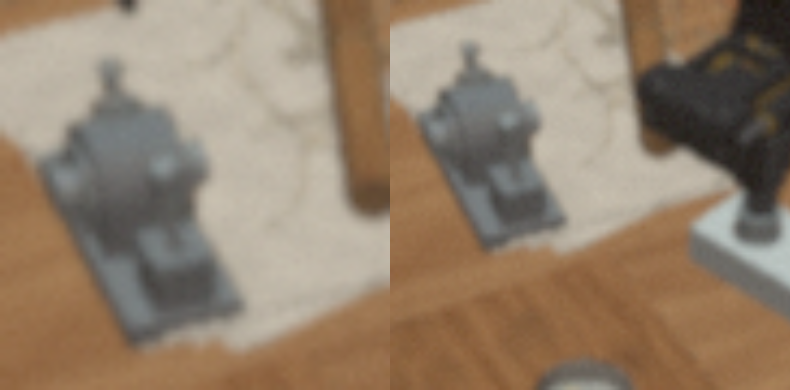

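```bash
cat > nip.py <<'E'
from workcell import env
import cv2,numpy as np
from scipy.spatial.transform import Rotation as Rn
yaw=-.0755; seat=np.array([.5092,.1339,.079])
B=Rn.from_euler('z',yaw).as_matrix()
n=B@[0,np.sin(np.radians(25)),np.cos(np.radians(25))]; bx=B@[1,0,0]; by=np.cross(n,bx)
z=-n;y=-bx;R=np.column_stack([np.cross(y,z),y,z]); rpy=Rn.from_matrix(R).as_euler('xyz',degrees=True)
def pos(d,a=0,b=0): return seat+n*(.068+d)+bx*a+by*b
def st():
    s=env.read_state(); e=s["position"]-seat; F=s["force"]
    return [round(1000*v,2) for v in (e@n-.068,e@bx,e@by)],[round(F@v,2) for v in (n,bx,by)],round(s["clock"],1),round(s["opening"]*87,2)
E
python3 - <<'E'
from nip import *
p=env.read_state()["position"]
env.move_straight([p[0],p[1],.22],rate=.2)
print(rpy,env.inverse_kinematics(pos(.1),rpy))
env.goto(pos(.1),rpy); env.move_straight(pos(.03),rate=.15); env.dwell(.3)
print(st())
a=env.grab_frame("scene");b=env.grab_frame("top")
cv2.imwrite("pics/g4.png",np.hstack([cv2.resize(a["image"][130:195,215:280],(390,390),interpolation=cv2.INTER_CUBIC),cv2.resize(b["image"][180:240,165:225],(390,390),interpolation=cv2.INTER_CUBIC)]))
import pickle;pickle.dump([a,b],open("fs4.pkl","wb"))
from vis import proj
for f in(a,b): print(proj(f,[seat,seat+.021*n,seat+.03*n,seat+.07*n]).round(1).tolist())
E
```

```text
[-180.          -25.          -94.32583135] [ 46.82172067  22.42481803  -7.58926225  15.60208198 -80.30746167
 -56.56013347]
([np.float64(30.78), np.float64(0.29), np.float64(0.26)], [np.float64(-3.1), np.float64(0.33), np.float64(1.48)], 19.7, 23.55)
[[238.5, 165.8], [237.3, 159.3], [236.8, 156.5], [234.6, 143.9]]
[[193.6, 206.4], [189.6, 205.0], [187.8, 204.4], [179.8, 201.7]]
```

View pics/g4.png

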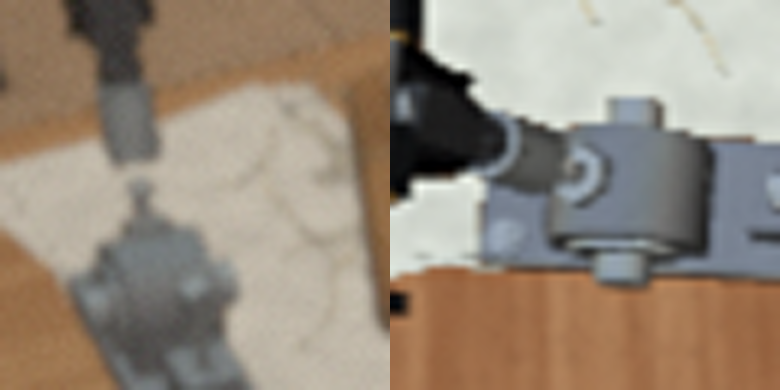

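```bash
python3 - <<'E'
from nip import *
_,F0,_,_=st(); a=b=0.
for d in np.arange(.027,.0115,-.0025):
    env.move_straight(pos(d,a,b),rate=.03); env.dwell(.1)
    e,F,c,o=st(); dF=np.round(np.subtract(F,F0),2); print(round(d*1000,1),[float(v) for v in e],dF,c,o,round(a*1e3,1),round(b*1e3,1))
    if dF[0]>12 or np.hypot(dF[1],dF[2])>8: break
    if np.hypot(dF[1],dF[2])>1: a+=np.clip(dF[1]*2e-4,-.001,.001); b+=np.clip(dF[2]*2e-4,-.001,.001)
E
```

```text
27.0 [26.93, -0.01, -0.01] [-0.37 -1.    1.72] 20.2 23.64 0.0 0.0
24.5 [24.49, -0.17, 0.33] [-0.35 -0.98  0.09] 20.5 23.6 -0.2 0.3
22.0 [21.98, -0.19, 0.34] [ 0.32 -0.7   0.61] 20.9 23.77 -0.2 0.3
19.5 [19.46, -0.18, 0.35] [-0.88 -1.45  0.54] 21.2 23.43 -0.2 0.3
17.0 [16.97, -0.48, 0.45] [-0.45 -0.27 -0.22] 21.6 24.12 -0.5 0.5
14.5 [14.86, -0.04, 0.52] [ 0.24  0.59 -0.65] 21.9 23.96 -0.5 0.5
12.0 [13.77, 0.27, 0.6] [ 7.78 -1.77 -0.83] 22.3 23.4 -0.5 0.5
```

```bash
python3 - <<'E'
from nip import *
F0=np.array([-3.1,-.3,1.9]); a,b=-.0004,.0005
for d in np.arange(.010,-.0101,-.002):
    env.move_straight(pos(d,a,b),rate=.03); env.dwell(.15)
    e,F,c,o=st(); dF=np.round(np.subtract(F,F0),2); print(round(d*1000,1),[float(v) for v in e],dF,c,o,round(a*1e3,1),round(b*1e3,1))
    if dF[0]>28 or np.hypot(dF[1],dF[2])>14: break
    if np.hypot(dF[1],dF[2])>2: a+=np.clip(dF[1]*1e-4,-.0005,.0005); b+=np.clip(dF[2]*1e-4,-.0005,.0005)
E
```

```text
10.0 [11.59, 0.3, 0.63] [10.4   0.38 -1.98] 22.7 23.86 -0.4 0.5
8.0 [7.04, -0.35, 0.37] [-2.14  4.63 -1.02] 23.1 23.82 -0.4 0.3
6.0 [6.37, 0.03, 0.29] [ 5.49  0.26 -1.3 ] 23.5 23.62 0.1 0.2
4.0 [4.37, 0.28, 0.32] [ 8.75 -0.33 -0.67] 23.9 23.59 0.1 0.2
2.0 [2.59, 0.43, 0.37] [10.15 -1.7  -0.23] 24.3 24.02 0.1 0.2
0.0 [1.26, 0.65, 0.4] [12.06 -0.93 -1.34] 24.7 23.68 0.1 0.2
-2.0 [1.21, 0.9, 0.36] [20.93 -5.33 -2.7 ] 25.1 23.74 0.1 0.2
-4.0 [1.15, 0.95, 0.29] [27.98 -7.94 -1.43] 25.5 23.65 -0.4 -0.1
-6.0 [1.09, 0.98, 0.23] [35.09 -9.62 -2.51] 25.9 23.79 -0.9 -0.2
```

```bash
python3 - <<'E'
from nip import *
env.move_straight(pos(-.0025,-.0002,.0002),rate=.02); env.dwell(.6)
s=env.read_state()
ang=np.degrees(np.arccos(-Rn.from_euler('xyz',s["tool_rot"],degrees=True).as_matrix()[:,2]@n))
print(st(),ang,s["finger_force"],s["wrist_torque"],np.abs(s["qvel"]).max())
a=env.grab_frame("scene");b=env.grab_frame("top")
cv2.imwrite("pics/g5.png",np.hstack([cv2.resize(a["image"][140:205,215:280],(390,390),interpolation=cv2.INTER_CUBIC),cv2.resize(b["image"][180:240,170:240],(400,390),interpolation=cv2.INTER_CUBIC)]))
E
```

```text
([np.float64(1.17), np.float64(0.96), np.float64(0.43)], [np.float64(19.06), np.float64(-5.37), np.float64(0.49)], 26.8, 23.79) 0.2809875345579054 59.14356965031402 [ 1.07204724  1.59525776 -0.76465234] 0.13359610473208683
```

View pics/g5.png

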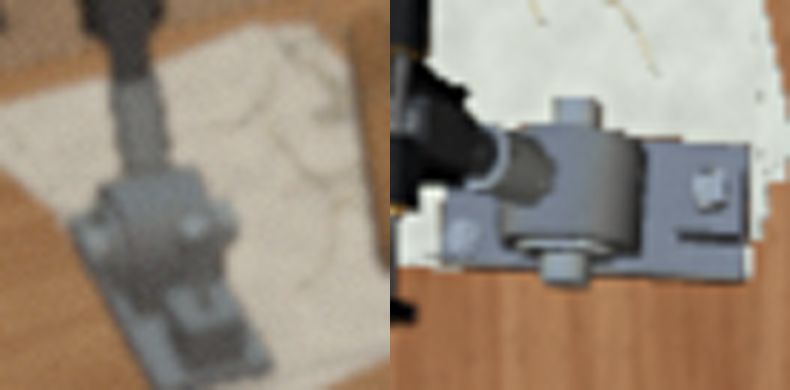

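```bash
python3 -c "
from workcell import env
print(env.close_job())"
```

```text
the job is handed in; nothing more can be done
None
```

I put the vent pin all the way down in the relief opening and left it there, then snapped the coupler onto the nipple, pressed it home on the hexagon and handed the job in at about 27 s while still gripping and pressing with roughly 20 N; the verdict was not returned.

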